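Right the fallen oil bottle against the splash board and put it back in the drip tray

TASK

The oil bottle has fallen over. Lean it well over at a slant with its cap end against the green splash board and let go of it, then push it low down with the fingers, foot towards the board, until the bottle stands upright there; after that take it by the cap and stand it in the drip tray, in the gap between the grease tin and the carton. Let go of it there, and do not knock over or shove anything else on the bench.

Things in the scene. Friction and masses are not known exactly. Their poses are not given: they have to be found in the camera images.
- oil_bottle: white plastic oil bottle, closed, about 0.22 kg, 200 mm tall: flattened body 46 mm thick (its x) by 84 mm wide (its y), 161 mm to the shoulder; starts lying on a wide face; leaning on that face against a wall it stays put up to about 40 degrees from upright, and below about 16 degrees it rocks back onto its foot. Origin: centre of its underside; its z runs from underside to cap
- cap (a point): middle of the bottle's round cap, on the bottle's axis 187 mm from the underside; the cap is 43 mm in diameter, 26 mm long and is fixed to the bottle (the place to grip)
- board: fixed upright green splash board, 220 mm wide (y), 190 mm tall, 14 mm thick, with a foot 57 mm deep behind it. Origin: bottom middle of its plain front face, on the bench; its x points into the board and away from the robot, its y along the face, z up
- drip_tray: fixed dark steel drip tray, 125 (x) x 260 (y) mm, rim 25 mm high, walls and floor 3 mm thick. Origin: centre of its underside on the bench. Its row of things runs along its y; the free bay is between the grease tin and the carton
- grease_tin: round yellow grease tin, 85 mm diameter, 75 mm tall, standing in the tray at its -y end, loose. Origin: centre of its underside
- carton: closed white carton, 105 mm long (its y, lying across the row) by 70 mm (its x, along the row), 66 mm tall, standing in the tray at its +y end, loose. Origin: centre of its underside
- blue_cap: blue plastic cap, 66 mm diameter, 60 mm tall, bystander. Origin: centre of its underside
- pliers_blue: blue-handled pliers lying flat, 66 x 191 x 12 mm, bystander. Origin: centre of its underside
- spray_can: spray can with red lid, 59 mm diameter, 202 mm tall, standing, bystander. Origin: centre of its underside
- tape_masking: roll of masking tape lying flat, 104 mm diameter, 25 mm tall, bystander. Origin: centre of its underside
- brake_pad: brake pad lying flat, 44 x 99 x 12 mm, bystander. Origin: centre of its underside
Not all that is in view belongs to the job. Leave any blue look-alike of the board alone.

How it is judged:
By the outcome, as a careful person would: the job done as asked, in the order asked, and still so for the second after the job is handed in, with the robot touching nothing.
It also fails if it takes over 72 s, if anything falls off the work surface, if the arm or the gripper's body presses on something with over 40 N, if the wrist force passes 120 N, or if a joint passes its speed limit or range.

ROBOT

A 7-joint arm with a two-finger parallel gripper is mounted at the origin on a cart in front of the work surface, level with it; the furniture and walls round the work are solid. World frame = base frame: x ahead of the robot, y to its left, z up, the work surface at z = 0. Lengths are in m, angles in rad, forces in N, time in s.
With the tool pointing down it reaches from about 0.4 to 0.85 m from the base axis. Payload 10.4 kg.
Tool frame: the origin (TCP) lies between the finger pads, 19 mm behind the fingertips; this is the grasp point; z points along the fingers, y is the line along which they close (so a half turn about z gives the same grasp; the last joint's range is limited). The gripper opens to 87 mm and grips with 3 to 60 N. Pads are 19 mm wide; open, the fingers measure 117 mm over their backs; the gripper's body (75 mm by 190 mm) begins 51 mm behind the grasp point.
Start: joints at [1.314, 0.332, -0.065, 1.46, 0.022, 1.35, -0.088], TCP at [0.145, -0.608, 0.241] pointing down, gripper open.
Joint ranges: [-2.6, 2.6], [-0.5, 2.12], [-1.47, 1.34], [0.16, 2.42], [-1.27, 4.41], [0.06, 2.06], [-2.6, 2.6]. Speed limits (rad/s): [2.22, 2.22, 2.79, 2.79, 3.14, 3.14, 3.14].

INTERFACE

Orientations are given as a unit quaternion [x, y, z, w].
In Python, from bench import monitor, cams, ticket gives the robot as it stands.
- The arm moves only by the shell command python3 -m crank 'ROWS' [OPENING] [FORCE]. ROWS is a JSON object whose one key "steps" holds a list of rows, each a list of 2 entries, a list of its own where there are three numbers: the shift along the world's x, y, z in units of 25 mm (1.0 is 25 mm), then the turn, a rotation vector about the world's x, y, z in units of 5 degrees (1.0 is 5 degrees). In form: {"steps": [[[x, y, z], [ax, ay, az]], ...]}. A call has 1 to 10 rows; each row shifts and turns the commanded pose from where the row before left it; what a row does not reach is not made up. A row lasts 1/12 s, in which the tool goes at most 41.7 mm and 7.16 degrees, less where a joint would pass 70% of its speed; a pose out of reach is approached as far as the arm can. A call is refused whole if a number of a shift passes 1 or a number of a turn 1, either way. A call with a gripper value outside its range is refused whole. OPENING is the finger opening in mm, from 0 to 87, set as the call begins (- or left out, the last holds). The fingers move at their own pace and stop on an object; FORCE is the grip in N (left out, the last holds). Time passes only in rows, so rows that do not move let the fingers close. It gives the time, the measured TCP pose, the force, the opening and the grip force at its end, in the units of the state.
- monitor.read_state(): the state, without advancing time (a new reading comes with each control period).
- cams.camera(name): name is "scene" or "top" or "wrist"; returns a dict with "pixels" (480x640x3 uint8, blue, green, red), "z_map" (480x640 float32, m along the optical axis (not along the pixel's ray), 0 where there is no reading), "vfov" (degrees; the focal length in pixels is half the picture's height over the tangent of half this angle, whatever the lens; pixels are square), "cx", "cy" (the principal point, pixels), "T" (4x4, takes a point from camera to world coordinates). Camera axes: x right, y up, looking along -z (the intrinsics and any distortion apply to the point x, -y, -z); pixel columns grow to the right and rows downward; lengths in m; the calibration is good to about 2 mm. A picture is of the moment at which its call begins.
- ticket.close_job(): hands the job in; it is judged then, once.
The state is a dict: "time": time; "joint_positions": joint angles; "joint_vel": joint speeds; "joint_torque": joint torques, N m; "ee_pos": TCP position; "eef_rot": TCP orientation; "ft_force": force on the tool from outside, world axes, zero at the start; "torque": the same for the moment, N m; "width": finger opening in m; "grip_force": force on a finger pad.
Only numpy, scipy, OpenCV 4.12 (cv2) and the standard library are available. Lean on these libraries where they do the work, as an engineer would, in place of code of your own. Each camera call takes 0.05 s, during which the arm holds its last target. There are 200 camera calls.

## Working session

There is one attempt and no reset: what is moved stays moved. The work goes in short steps, Python scripts to look and compute and a shell command to move; the robot and the scene stay as the last step left them, time stands still between calls to the robot, and variables do not carry over. Pictures are saved under pics/ and viewed, at most 10 in all, crops included, and the job is handed in when it is done.

```bash
mkdir -p pics; ls
cat > h.py <<'E'
import sys; sys.path.insert(0,'.')
import numpy as np, cv2
from bench import monitor, cams, ticket
def grab(n,save=None):
    c=cams.camera(n)
    if save: cv2.imwrite('pics/'+save+'.png',c['pixels'])
    np.savez('%s.npz'%n,**{k:np.asarray(v) for k,v in c.items()})
    return c
def load(n): return dict(np.load('%s.npz'%n))
def world(c):
    h,w=c['z_map'].shape; f=h/2/np.tan(np.radians(float(c['vfov']))/2)
    u,v=np.meshgrid(np.arange(w),np.arange(h)); d=c['z_map']
    P=np.stack([(u-float(c['cx']))/f*d,-(v-float(c['cy']))/f*d,-d],-1)
    W=P@c['T'][:3,:3].T+c['T'][:3,3]; W[d==0]=np.nan
    return W
E
python3 - <<'E'
from h import *
for n in ('scene','top'):
    c=grab(n,n+'1'); print(n,[k for k in c],c['vfov'],c['cx'],c['cy'],c['T'].round(3).tolist())
print(monitor.read_state())
E
```

```text
pics
scene ['pixels', 'z_map', 'vfov', 'cx', 'cy', 'T'] 43.085120138146536 315.4920351842595 234.4689735651714 [[0.9, 0.334, -0.282, 0.026], [-0.437, 0.69, -0.577, -0.935], [0.002, 0.642, 0.767, 1.434], [0.0, 0.0, 0.0, 1.0]]
top ['pixels', 'z_map', 'vfov', 'cx', 'cy', 'T'] 55.522925914328525 315.07447050317825 236.425695508408 [[0.024, 0.982, -0.185, 0.236], [-1.0, 0.024, -0.001, 0.131], [0.004, 0.185, 0.983, 1.497], [0.0, 0.0, 0.0, 1.0]]
{'time': 0.1, 'joint_positions': array([ 1.31437232,  0.33281524, -0.0647217 ,  1.46082773,  0.0216239 ,
        1.34991152, -0.08852221]), 'joint_vel': array([-0.00168637, -0.00151861,  0.00025314, -0.00077684,  0.00108122,
       -0.00011362, -0.00059018]), 'joint_torque': array([ 1.07742184e-03, -6.24548507e+01,  2.43781786e-02, -3.90717065e+01,
       -6.15378865e-02,  3.66410811e-02,  9.31879981e-05]), 'ee_pos': array([ 0.14474213, -0.60768562,  0.24054358]), 'eef_rot': array([ 9.93172082e-01,  1.16656828e-01, -1.09778616e-04, -6.23088991e-04]), 'ft_force': array([ 0.13485302, -0.05800726,  0.39050088]), 'torque': array([ 0.00314395,  0.04133511, -0.01314521]), 'grip_force': 0.0, 'width': 0.08692768585737906}
```

View pics/top1.png

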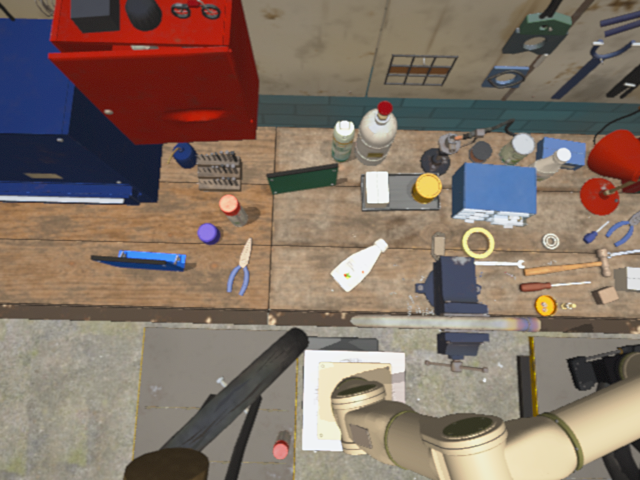

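View pics/scene1.png

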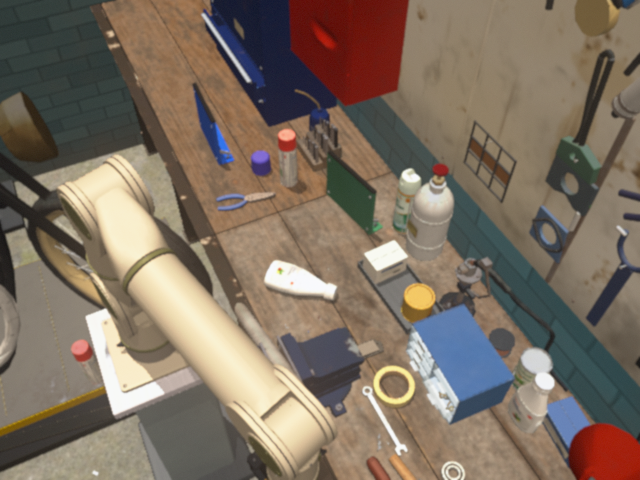

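The top view shows the white bottle at (360,263) with its cap at (381,244), and the green board at (303,179). The tray is at (400,190), with the carton at (377,187) and the tin at (428,187). There are two boards: green at (303,179) and blue at (140,260). The green one is meant. Next I'll take a crop and measure.

Run:
```python
from h import *
c=load('top'); W=world(c); im=c['pixels']
cv2.imwrite('pics/crop1.png',cv2.resize(im[150:300,255:455],None,fx=4,fy=4,interpolation=cv2.INTER_CUBIC))
hsv=cv2.cvtColor(im,cv2.COLOR_BGR2HSV)
def box(u0,v0,u1,v1,zlo,zhi,nm):
    m=np.zeros(im.shape[:2],bool); m[v0:v1,u0:u1]=1
    m&=(W[...,2]>zlo)&(W[...,2]<zhi); p=W[m]
    r=cv2.minAreaRect(p[:,:2].astype(np.float32)); print(nm,len(p),'z',np.percentile(p[:,2],[5,50,95]).round(3),'mean',p.mean(0).round(3),'box',np.round(cv2.boxPoints(r),3).tolist()); return p
p=box(320,230,400,300,.012,.2,'bottle')
cc=p[:,:2]-p[:,:2].mean(0); _,s,vt=np.linalg.svd(cc,full_matrices=False); print('axis',vt[0],np.degrees(np.arctan2(vt[0,1],vt[0,0])))
a=cc@vt[0]; b=cc@vt[1]
for t in np.arange(a.min(),a.max(),.015):
    q=(a>=t)&(a<t+.015); print(round(t,3),b[q].min().round(3),b[q].max().round(3),p[q,2].max().round(3))
box(255,155,345,200,.178,.2,'board top')
box(255,155,345,200,.03,.17,'board face')
box(362,165,392,210,.055,.09,'carton')
box(410,165,445,210,.07,.1,'tin')
box(355,165,445,215,.02,.03,'rim')
box(420,225,455,260,.003,.2,'brake')
box(410,245,490,330,.02,.4,'vise')
box(215,185,250,230,.1,.3,'spray')
```

```text
bottle 1315 z [0.031 0.043 0.052] mean [ 0.419 -0.008  0.042] box [[0.33000001311302185, 0.023000000044703484], [0.46700000762939453, -0.12399999797344208], [0.5320000052452087, -0.06400000303983688], [0.39500001072883606, 0.08399999886751175]]
axis [-0.67862362  0.7344862 ] 132.73618144336805
-0.117 -0.02 0.021 0.047
-0.102 -0.021 0.021 0.049
-0.087 -0.019 0.02 0.045
-0.072 -0.023 0.025 0.046
-0.057 -0.03 0.032 0.047
-0.042 -0.033 0.035 0.048
-0.027 -0.039 0.039 0.054
-0.012 -0.039 0.041 0.056
0.003 -0.043 0.043 0.055
0.018 -0.043 0.044 0.055
0.033 -0.044 0.045 0.058
0.048 -0.043 0.044 0.057
0.063 -0.043 0.043 0.055
0.078 -0.039 0.043 0.055
board top 382 z [0.181 0.189 0.194] mean [0.683 0.175 0.189] box [[0.6570000052452087, 0.2809999883174896], [0.6949999928474426, 0.06700000166893005], [0.7110000252723694, 0.07000000029802322], [0.6729999780654907, 0.2840000092983246]]
board face 967 z [0.038 0.1   0.163] mean [0.684 0.168 0.1  ] box [[0.5870000123977661, 0.23399999737739563], [0.7329999804496765, 0.013000000268220901], [0.8059999942779541, 0.061000000685453415], [0.6600000262260
[... 757 characters left out ...]
 [0.003 0.009 0.121] mean [ 0.496 -0.274  0.022] box [[0.4300000071525574, -0.32600000500679016], [0.5630000233650208, -0.3330000042915344], [0.5690000057220459, -0.21899999678134918], [0.4359999895095825, -0.21199999749660492]]
vise 3959 z [0.028 0.133 0.195] mean [ 0.325 -0.287  0.134] box [[0.16599999368190765, -0.3330000042915344], [0.48399999737739563, -0.44999998807907104], [0.5509999990463257, -0.2680000066757202], [0.2329999953508377, -0.1509999930858612]]
spray 434 z [0.115 0.199 0.205] mean [0.566 0.383 0.181] box [[0.5440000295639038, 0.4129999876022339], [0.5450000166893005, 0.35899999737739563], [0.6000000238418579, 0.3610000014305115], [0.5979999899864197, 0.41499999165534973]]
```

View pics/crop1.png

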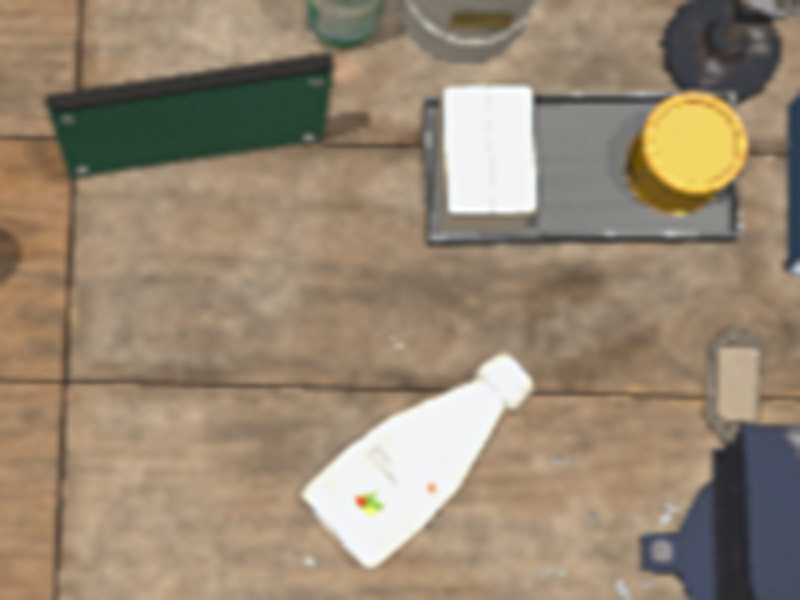

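The crop confirms it: green board, carton to the left and tin to the right in the tray, bottle with its cap at top right. I'll move above the bottle and log joint data to model the wrist.

```bash
python3 -m crank '{"steps":[[[0,0.4,1],[0,0,1]],[[0,0.5,1],[0,0,1]],[[0.6,1,0],[0,0,1]],[[0.6,1,0],[0,0,1]],[[0.6,1,0],[0,0,1]],[[0.6,1,0],[0,0,1]],[[0.6,1,0],[0,0,1]],[[0.7,1,0],[0,0,1]],[[0.7,1,0],[0,0,1]],[[0.7,1,0],[0,0,1]]]}' 87 20
python3 -c "
from h import *
s=monitor.read_state();print(s['joint_positions'].tolist(),s['ee_pos'].tolist(),s['eef_rot'].tolist())"
python3 -m crank '{"steps":[[[0.7,1,0],[0,0,1]],[[0.7,1,0],[0,0,1]],[[0.7,1,0],[0,0,1]],[[0.7,1,0],[0,0,1]],[[0.7,1,0],[0,0,1]],[[0.7,1,0],[0,0,1]],[[0.7,1,0],[0,0,1]],[[0.7,1,0],[0,0,1]],[[0.7,1,0],[0,0,1]],[[0.7,1,0],[0,0,1]]]}'
python3 -c "
from h import *
s=monitor.read_state();print(s['joint_positions'].tolist(),s['ee_pos'].tolist(),s['eef_rot'].tolist())"
```

```text
time: 0.93
ee_pos: [0.2728, -0.3841, 0.291]
eef_rot: [0.85, 0.527, -0.0, -0.0]
ft_force: [0.4, -0.3, 0.1]
width: 0.0873
grip_force: 0.0
[1.1680317233428226, -0.0168703919893337, -0.30585769067234236, 1.756377248162841, -0.00501320431263607, 1.4016421876948317, 0.4028535488074853] [0.2727560222722301, -0.3840535162745315, 0.29101775313445855] [0.849745120102358, 0.5271937003484437, -9.392458528144171e-05, -0.00015605549175621222]
time: 1.77
ee_pos: [0.4478, -0.1341, 0.2912]
eef_rot: [0.547, 0.837, -0.0, -0.0]
ft_force: [0.5, 0.3, -0.5]
width: 0.0867
grip_force: 0.0
[0.8433084544276768, -0.011767342014251843, -0.6356014934354218, 1.7496299868230172, -0.006946928772424434, 1.4014996658152234, 0.6214508163099126] [0.44776234890622807, -0.13411643227452089, 0.291158660097139] [0.5472945351939, 0.8369400731062933, -7.586381825019028e-05, -4.517361082779381e-06]
```

```bash
cat > kin.py <<'E'
from h import *
from scipy.spatial.transform import Rotation as R
from scipy.optimize import least_squares
import itertools
D=[([1.31437232,0.33281524,-0.0647217,1.46082773,0.0216239,1.34991152,-0.08852221],[0.14474213,-0.60768562,0.24054358],[0.993172082,0.116656828,-1.09778616e-04,-6.23e-04]),
([1.1680317,-0.01687039,-0.30585769,1.75637725,-0.0050132,1.40164219,0.40285355],[0.272756,-0.38405352,0.29101775],[0.84974512,0.5271937,-9.39e-05,-1.56e-04]),
([0.84330845,-0.01176734,-0.63560149,1.74962999,-0.00694693,1.40149967,0.62145082],[0.44776235,-0.13411643,0.29115866],[0.5472945,0.83694,-7.58e-05,-4.5e-06])]
def fk(q,p,s):
    b,t,d0,d2,d4,d6,a2,a4,x0,y0=p
    A=R.from_euler('z',s[0]*q[0]+b)*R.from_euler('y',q[1]); pos=np.array([x0,y0,d0])
    A=A*R.from_euler('z',s[1]*q[2]); pos=pos+A.apply([a2,0,d2])
    A=A*R.from_euler('y',q[3])*R.from_euler('z',s[2]*q[4]); pos=pos+A.apply([a4,0,d4])
    A=A*R.from_euler('y',q[5])*R.from_euler('z',s[3]*q[6]+t); pos=pos+A.apply([0,0,d6])
    return pos,A
def res(p,s,D=D):
    o=[]
    for q,x,r in D:
        P,A=fk(q,p,s); o+=list((P-x))+list((A.inv()*R.from_quat(r)).as_rotvec()*.3)
    return np.r_[o,1e-3*np.array(p[6:])]
def fit():
    best=None
    for s in itertools.product([1,-1],repeat=4):
        for t0 in (0,1.57,3.14,-1.57):
            z=least_squares(res,[0,t0,.3,.45,.45,.3,0,0,0,0],args=(s,))
            if best is None or z.cost<best[0]: best=(z.cost,s,z.x)
    return best
if __name__=='__main__':
    b=fit(); print(b[0],b[1],b[2].round(4)); print(res(b[2],b[1])[:18].round(4))
E
python3 kin.py
```

```text
5.399524935539626e-10 (-1, -1, -1, -1) [-4.17000e-02  1.52910e+00  2.53938e+01  5.07600e-01  5.00800e-01
  2.55281e+01 -9.30000e-03 -2.50000e-03 -1.56000e-02 -1.55000e-02]
[-0.  0. -0. -0. -0.  0.  0.  0. -0.  0. -0.  0. -0. -0.  0. -0. -0. -0.]
```

```bash
python3 -m crank '{"steps":[[[0.4,0.5,0],[0,0,1]],[[0.4,0.5,0],[0,0,1]],[[0.4,0.5,0],[0,0,1]],[[0.4,0.5,0],[0,0,0.8]],[[0,0,0],[0.735,0.68,0]],[[0,0,0],[0.735,0.68,0]],[[0,0,0],[0.735,0.68,0]],[[0,0,0],[0.735,0.68,0]],[[0,0,0],[0,0,0]]]}'
cat >> kin.py <<'E'
    s=monitor.read_state(); D.append((list(s['joint_positions']),s['ee_pos'],s['eef_rot'])); print(D[-1])
    b=fit(); print(b[0],b[1],b[2].round(4).tolist()); np.save('kp.npy',np.r_[b[1],b[2]])
E
python3 kin.py; tail -3 kin.py
```

```text
time: 2.52
ee_pos: [0.4873, -0.0878, 0.2888]
eef_rot: [0.399, 0.9, 0.07, -0.163]
ft_force: [-0.5, -0.9, -1.2]
width: 0.087
grip_force: 0.0
5.399524935539626e-10 (-1, -1, -1, -1) [-4.17000e-02  1.52910e+00  2.53938e+01  5.07600e-01  5.00800e-01
  2.55281e+01 -9.30000e-03 -2.50000e-03 -1.56000e-02 -1.55000e-02]
[-0.  0. -0. -0. -0.  0.  0.  0. -0.  0. -0.  0. -0. -0.  0. -0. -0. -0.]
([np.float64(0.7619583677679856), np.float64(0.3194765112118551), np.float64(-0.6774640392955874), np.float64(1.4826370354100245), np.float64(-0.040950557463157046), np.float64(1.67467231247292), np.float64(0.8199002135915215)], array([ 0.48730562, -0.08784709,  0.28884217]), array([ 0.39899631,  0.8995049 ,  0.07044071, -0.16349615]))
2.8223998911763013e-05 (-1, -1, -1, -1) [-0.0497, 1.5219, 0.2586, 0.4389, 0.4766, 0.307, 0.0099, 0.0195, -0.0123, -0.0151]
    b=fit(); print(b[0],b[1],b[2].round(4)); print(res(b[2],b[1])[:18].round(4))
    s=monitor.read_state(); D.append((list(s['joint_positions']),s['ee_pos'],s['eef_rot'])); print(D[-1])
    b=fit(); print(b[0],b[1],b[2].round(4).tolist()); np.save('kp.npy',np.r_[b[1],b[2]])
```

```bash
cat > ik.py <<'E'
from kin import *
k=np.load('kp.npy'); S=k[:4]; P=k[4:]
lo=np.array([-2.6,-.5,-1.47,.16,-1.27,.06,-2.6]); hi=np.array([2.6,2.12,1.34,2.42,4.41,2.06,2.6])
def ik(pos,zdir,xdir,q0):
    z=np.array(zdir)/np.linalg.norm(zdir); x=np.array(xdir,float); x-=z*(x@z); x/=np.linalg.norm(x)
    T=R.from_matrix(np.c_[x,np.cross(z,x),z])
    def f(q):
        p,A=fk(q,P,S); return np.r_[p-pos,.3*(A.inv()*T).as_rotvec(),.002*(q-q0)]
    r=least_squares(f,np.clip(q0,lo+.01,hi-.01),bounds=(lo,hi)); e=f(r.x)
    return r.x,np.linalg.norm(e[:3])*1e3,np.degrees(np.linalg.norm(e[3:6])/.3)
E
python3 - <<'E'
from ik import *
q0=monitor.read_state()['joint_positions']
bx=np.array([.985,.175,0]); ba=np.array([.68,-.735,0]); Z=np.array([0,0,1.])
np.set_printoptions(precision=2,suppress=True)
for ph in (0,15,20,30,40):
    c,s=np.cos(np.radians(ph)),np.sin(np.radians(ph))
    q,e,a=ik([.488,-.083,.03],-s*ba-c*Z,-ba,q0); print('grasp',ph,q,e.round(1),a.round(1))
for t in (0,20,30,40,50,60,70):
    c,s=np.cos(np.radians(t)),np.sin(np.radians(t))
    q,e,a=ik([.64,.17,.17],s*bx-c*Z,-bx,q0); print('lean',t,q,e.round(1),a.round(1))
for t in (20,30,40,50):
    c,s=np.cos(np.radians(t)),np.sin(np.radians(t))
    for X in (.53,.62):
        q,e,a=ik([X,.16,.03],s*bx-c*Z,-bx,q0); print('push',t,X,q,e.round(1),a.round(1))
E
```

```text
grasp 0 [ 0.59  0.41 -0.59  1.94  0.29  0.87  0.6 ] 0.0 0.0
grasp 15 [ 0.65  0.55 -0.59  1.78  0.15  1.11  0.77] 0.0 0.0
grasp 20 [ 0.66  0.61 -0.59  1.72  0.12  1.19  0.8 ] 0.0 0.0
grasp 30 [ 0.67  0.72 -0.58  1.6   0.07  1.35  0.85] 0.0 0.0
grasp 40 [ 0.68  0.83 -0.57  1.49  0.02  1.51  0.88] 0.0 0.0
lean 0 [ 0.18  0.64 -0.78  1.35  0.44  1.33  1.15] 0.0 0.0
lean 20 [ 0.32  0.43 -0.84  1.68  0.51  0.87  1.05] 0.0 0.0
lean 30 [ 0.34  0.33 -0.82  1.83  0.58  0.62  0.95] 0.0 0.0
lean 40 [ 0.25  0.25 -0.72  1.97  0.8   0.38  0.69] 0.0 0.0
lean 50 [ 0.77  0.56 -1.38  2.13  1.8   0.61 -0.07] 0.0 0.0
lean 60 [ 0.82  0.81 -1.47  2.24  2.26  0.86 -0.29] 0.0 0.0
lean 70 [ 0.82  1.09 -1.47  2.32  2.63  1.1  -0.33] 0.0 0.0
push 20 0.53 [ 0.24  0.4  -0.74  2.06  0.7   0.53  0.77] 0.0 0.0
push 20 0.62 [ 0.2   0.56 -0.68  1.83  0.7   0.61  0.87] 0.0 0.0
push 30 0.53 [ 0.13  0.33 -0.63  2.2   1.13  0.32  0.29] 0.1 0.0
push 30 0.62 [ 0.06  0.47 -0.5   1.97  0.92  0.35  0.59] 0.0 0.0
push 40 0.53 [ 0.75  0.87 -1.38  2.34  2.    0.88 -0.18] 0.0 0.0
push 40 0.62 [ 0.63  0.84 -1.21  2.13  1.92  0.73 -0.06] 0.0 0.0
push 50 0.53 [ 0.72  0.95 -1.31  2.42  2.34  1.   -0.4 ] 5.1 0.7
push 50 0.62 [ 0.73  1.1  -1.31  2.23  2.35  0.97 -0.2 ] 0.0 0.0
```

Run:
```python
from h import *
W=world(load('top'))
m=(W[...,2]>.015)&(W[...,0]>.3)&(W[...,0]<.6)&(W[...,1]>-.3)&(W[...,1]<-.13)
p=W[m]
for y in np.arange(-.3,-.13,.02):
    q=p[(p[:,1]>=y)&(p[:,1]<y+.02)]
    if len(q): print(round(y,2),len(q),'x',q[:,0].min().round(3),q[:,0].max().round(3),'zmax',q[:,2].max().round(3))
# board face plane fit
c=load('top'); g=cv2.cvtColor(c['pixels'],cv2.COLOR_BGR2HSV)
m=np.zeros(m.shape,bool); m[158:196,265:342]=1
m&=(g[...,0]>60)&(g[...,0]<95)&(g[...,1]>60)&(W[...,2]>.04)&(W[...,2]<.17)
p=W[m]; p=p[np.abs(p[:,0]-np.median(p[:,0]))<.05]
for _ in range(3):
    ce=p.mean(0); n=np.linalg.svd(p-ce,full_matrices=False)[2][2]; d=(p-ce)@n; p=p[np.abs(d)<2.5*d.std()]
n*=np.sign(n[0]); print(len(p),ce.round(4),n.round(4),d.std(), 'y range',p[:,1].min(),p[:,1].max(), np.degrees(np.arctan2(n[1],n[0])))
```

```text
-0.3 326 x 0.3 0.513 zmax 0.189
-0.28 324 x 0.3 0.52 zmax 0.181
-0.26 668 x 0.3 0.519 zmax 0.186
-0.24 47 x 0.319 0.383 zmax 0.024
-0.22 38 x 0.34 0.37 zmax 0.032
805 [0.6779 0.1756 0.106 ] [ 0.9835  0.1811 -0.    ] 0.0008563490945755752 y range 0.07104286304538024 0.278225290086924 10.434703384431058
```

```bash
python3 -m crank '{"steps":[[[0,0,-1],[0.735,0.68,0]],[[0,0,-1],[0.735,0.68,0]],[[0.2,0,-1],[0.735,0.68,0]],[[0,0,-1],[0,0,0]],[[0,0,-1],[0,0,0]],[[0,0,-1],[0,0,0]],[[0,0,-1],[0,0,0]],[[0,0,-1],[0,0,0]],[[0,0,-0.8],[0,0,0]],[[0,0,0],[0,0,0]]]}'
python3 -c "
from h import *
from scipy.spatial.transform import Rotation as R
s=monitor.read_state();print(s['joint_positions'].round(2),R.from_quat(s['eef_rot']).as_matrix().round(3)); grab('scene','sc2')
im=cv2.imread('pics/sc2.png'); cv2.imwrite('pics/sc2c.png',cv2.resize(im[200:360,210:430],None,fx=3,fy=3))"
```

```text
time: 3.35
ee_pos: [0.4903, -0.085, 0.0682]
eef_rot: [0.385, 0.872, 0.119, -0.278]
ft_force: [-0.7, -0.5, -0.7]
width: 0.087
grip_force: 0.0
[ 0.72  0.71 -0.61  1.54  0.01  1.49  0.87] [[-0.55   0.737 -0.393]
 [ 0.605  0.676  0.421]
 [ 0.576 -0.006 -0.817]]
```

View pics/sc2c.png

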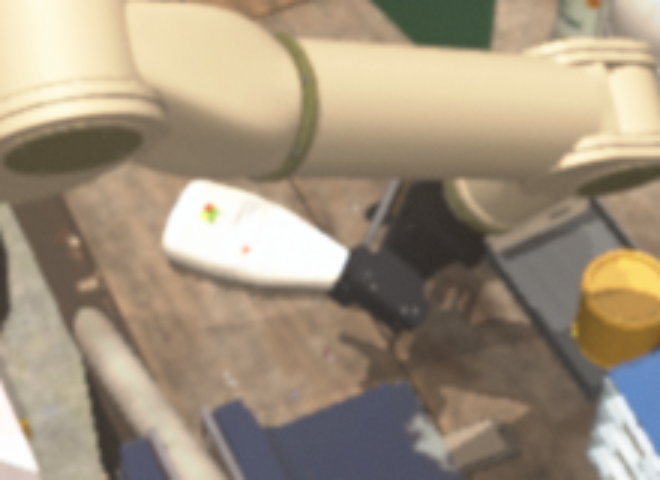

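The crop shows the fingers on either side of the cap at about (380,280). Next: descend and grip.

```bash
python3 -m crank '{"steps":[[[0,0,-0.8],[0,0,0]],[[0,0,-0.75],[0,0,0]],[[0,0,0],[0,0,0]]]}'
python3 -m crank '{"steps":[[[0,0,0],[0,0,0]],[[0,0,0],[0,0,0]],[[0,0,0],[0,0,0]],[[0,0,0],[0,0,0]],[[0,0,0],[0,0,0]],[[0,0,0],[0,0,0]]]}' 20 60
python3 -m crank '{"steps":[[[0,0,0.4],[0,0,0]],[[0,0,0.8],[0,0,0]],[[0,0,0.8],[0,0,0]],[[0,0,1],[0,0,0]],[[0,0,1],[0,0,0]],[[0,0,1],[0,0,0]],[[0,0,1],[0,0,0]],[[0,0,0],[0,0,0]]]}'
python3 -c "
from h import *
W=world(grab('top','t3')); grab('scene','sc3')"
```

```text
time: 3.65
ee_pos: [0.4916, -0.0854, 0.0316]
eef_rot: [0.385, 0.872, 0.119, -0.277]
ft_force: [-0.9, 0.5, -0.5]
width: 0.0871
grip_force: 0.0
time: 4.15
ee_pos: [0.4925, -0.0856, 0.033]
eef_rot: [0.385, 0.873, 0.12, -0.276]
ft_force: [0.3, 0.4, -0.5]
width: 0.0551
grip_force: 0.0
time: 4.82
ee_pos: [0.4941, -0.0853, 0.1878]
eef_rot: [0.385, 0.874, 0.12, -0.273]
ft_force: [-0.2, 0.4, 0.2]
width: 0.0204
grip_force: 0.0
```

View pics/sc3.png

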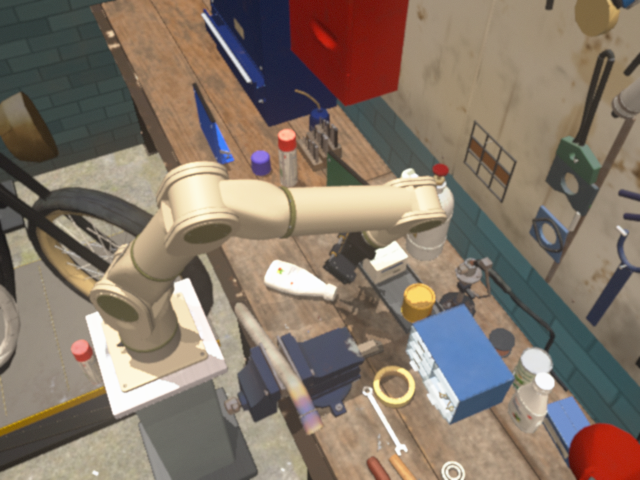

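The fingers are slow (about 65 mm/s) and had not closed before I lifted. The bottle still lies in place, cap at (330,291). I'll reopen, go back down and wait for the grip.

```bash
python3 -m crank '{"steps":[[[0,0,0],[0,0,0]],[[0,0,0],[0,0,0]],[[0,0,0],[0,0,0]],[[0,0,0],[0,0,0]],[[0,0,0],[0,0,0]],[[0,0,0],[0,0,0]],[[0,0,0],[0,0,0]],[[0,0,0],[0,0,0]],[[0,0,-1],[0,0,0]],[[0,0,-1],[0,0,0]]]}' 87
python3 -m crank '{"steps":[[[0,0,0],[0,0,0]],[[0,0,0],[0,0,0]],[[0,0,0],[0,0,0]],[[0,0,-1],[0,0,0]],[[-0.1,0,-1],[0,0,0]],[[0,0,-1],[0,0,0]],[[0,0,-0.8],[0,0,0]],[[0,0,-0.5],[0,0,0]],[[0,0,0],[0,0,0]]]}'
python3 -m crank '{"steps":[[[0,0,0],[0,0,0]],[[0,0,0],[0,0,0]],[[0,0,0],[0,0,0]],[[0,0,0],[0,0,0]],[[0,0,0],[0,0,0]],[[0,0,0],[0,0,0]],[[0,0,0],[0,0,0]],[[0,0,0],[0,0,0]],[[0,0,0],[0,0,0]],[[0,0,0],[0,0,0]]]}' 30 60
```

```text
time: 5.75
ee_pos: [0.4932, -0.0857, 0.1328]
eef_rot: [0.385, 0.873, 0.12, -0.275]
ft_force: [0.1, 0.3, -0.9]
width: 0.0786
grip_force: 0.0
time: 6.5
ee_pos: [0.4893, -0.0855, 0.0241]
eef_rot: [0.385, 0.872, 0.12, -0.277]
ft_force: [0.0, -0.1, 0.1]
width: 0.0869
grip_force: 0.0
time: 7.33
ee_pos: [0.4899, -0.0855, 0.025]
eef_rot: [0.385, 0.872, 0.12, -0.276]
ft_force: [0.9, -1.0, 0.2]
width: 0.0422
grip_force: 59.8
```

```bash
python3 -m crank '{"steps":[[[0,0,0.4],[0,0,0]],[[0,0,0.8],[0,0,0]],[[0,0,1],[0,0,0]],[[0.2,0.5,1],[0,0,0.7]],[[0.4,0.8,1],[0,0,1]],[[0.4,0.8,1],[0,0,1]],[[0.4,0.8,1],[0,0,1]],[[0.4,0.8,1],[0,0,1]],[[0.4,0.8,0.8],[0,0,1]],[[0.4,0.8,0],[0,0,1]]]}'
python3 -m crank '{"steps":[[[0.5,0.9,0],[0,0,1]],[[0.5,0.9,0],[0,0,1]],[[0.5,0.9,0],[0,0,1]],[[0.5,0.9,0],[0,0,1]],[[0.4,0.7,0],[0,0,1]],[[0,0,0],[0,0,0.8]],[[0,0,0],[0,0,0]]]}'
python3 - <<'E'
from h import *
from scipy.spatial.transform import Rotation as R
s=monitor.read_state();print(s['joint_positions'].round(2),R.from_quat(s['eef_rot']).as_matrix().round(3)); grab('scene','sc4');grab('top','t4')
E
```

```text
time: 8.17
ee_pos: [0.5562, 0.0483, 0.23]
eef_rot: [0.115, 0.947, 0.035, -0.296]
ft_force: [0.4, -0.0, -1.1]
width: 0.0427
grip_force: 59.8
time: 8.75
ee_pos: [0.6034, 0.1389, 0.22]
eef_rot: [-0.089, 0.948, -0.031, -0.305]
ft_force: [-0.2, 0.0, -1.8]
width: 0.0421
grip_force: 59.8
[-0.14  0.84 -0.3   0.89  0.11  2.06  1.37] [[-0.798 -0.187 -0.573]
 [-0.149  0.982 -0.113]
 [ 0.584 -0.004 -0.811]]
```

View pics/sc4.png

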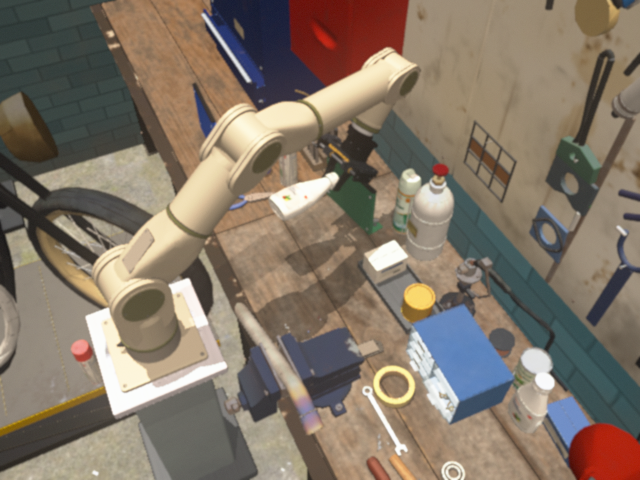

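```bash
python3 -m crank '{"steps":[[[0,0,0],[0.18,-0.98,0]],[[0,0,0],[0.18,-0.98,0]],[[0,0,0],[0.18,-0.98,0]],[[0,0,0],[0.18,-0.98,0]],[[0.1,0.2,0],[0.18,-0.98,0]],[[0.1,0.2,0],[0.18,-0.98,0]],[[0.1,0.2,0],[0.18,-0.98,0]],[[0.1,0.2,0],[0.18,-0.98,0]],[[0.1,0.2,0],[0.18,-0.98,0]],[[0.1,0.1,0],[0.18,-0.98,0]]]}'
python3 -m crank '{"steps":[[[0,0,0],[0.18,-0.98,0]],[[0,0,0],[0.18,-0.98,0]],[[0,0,0],[0,0,0]]]}'
cat > bot.py <<'E'
from h import *
from scipy.spatial.transform import Rotation as R
n=np.array([.9835,.1811,0]); by=np.array([-.1811,.9835,0]); O=np.array([.678,.1756,0])
s=monitor.read_state(); print(s['joint_positions'].round(2)); A=R.from_quat(s['eef_rot']).as_matrix(); print(A.round(3).tolist())
t=s['ee_pos']-O; print('tcp board d,y,z',(t@n).round(4),(t@by).round(4),t[2].round(4),'tooltilt',np.degrees(np.arctan2(A[:,2]@n,-A[2,2])).round(1))
c=grab(sys.argv[1],sys.argv[2]); W=world(c); im=c['pixels'].astype(int)
B=np.stack([(W-O)@n,(W-O)@by,W[...,2]],-1)
with np.errstate(invalid='ignore'):
    m=(B[...,0]<-.004)&(B[...,0]>-.26)&(abs(B[...,1])<.1)&(B[...,2]>.006)&(B[...,2]<.26)&(im.min(2)>140)&(im.max(2)-im.min(2)<50)
p=B[m]; print(len(p))
if len(p)>50:
    for z in np.arange(0,.24,.02):
        q=p[(p[:,2]>=z)&(p[:,2]<z+.02)]
        if len(q)>3: print(z.round(2),len(q),'d',np.percentile(q[:,0],[2,50,98]).round(4),'y',np.percentile(q[:,1],[2,50,98]).round(4))
E
python3 bot.py scene sc5
```

```text
time: 9.68
ee_pos: [0.6188, 0.1636, 0.2206]
eef_rot: [-0.087, 0.988, 0.01, 0.124]
ft_force: [0.2, -0.8, -1.8]
width: 0.0425
grip_force: 59.8
time: 9.93
ee_pos: [0.616, 0.1624, 0.2181]
eef_rot: [-0.086, 0.974, 0.017, 0.208]
ft_force: [-1.5, 0.3, -0.7]
width: 0.0425
grip_force: 59.8
[-0.    0.12 -0.39  1.83  0.19  0.79  1.26]
[[-0.899, -0.174, 0.402], [-0.16, 0.985, 0.069], [-0.408, -0.002, -0.913]]
tcp board d,y,z -0.0633 -0.0018 0.2181 tooltilt 24.1
1064
0.06 111 d [-0.1796 -0.1708 -0.1558] y [-0.0412 -0.0146  0.0326]
0.08 142 d [-0.176  -0.1597 -0.1333] y [-0.0438 -0.0235  0.0373]
0.1 188 d [-0.1616 -0.1503 -0.1249] y [-0.0426 -0.0152  0.0363]
0.12 159 d [-0.1497 -0.1382 -0.1138] y [-0.0416 -0.0114  0.0334]
0.14 202 d [-0.1352 -0.1234 -0.0977] y [-0.0392 -0.0164  0.0301]
0.16 160 d [-0.1234 -0.108  -0.0864] y [-0.0307 -0.0125  0.021 ]
0.18 89 d [-0.1066 -0.0966 -0.0827] y [-0.0255 -0.0108  0.0127]
0.2 10 d [-0.0974 -0.0943 -0.0896] y [-0.0175 -0.0072 -0.0007]
```

View pics/sc5.png

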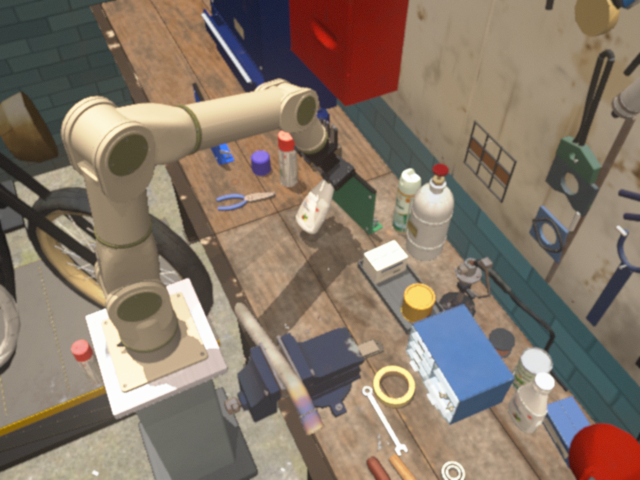

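The picture shows the bottle held leaning towards the board at about 31°, with its foot roughly 45 mm up. Next I'll bring it down and in.

```bash
python3 -m crank '{"steps":[[[0.5,0.1,-0.5],[0,0,0]],[[0.5,0.1,-0.5],[0,0,0]],[[0.2,0.05,-0.5],[0,0,0]],[[0,0,0],[0,0,0]],[[0,0,0],[0,0,0]]]}'
python3 -m crank '{"steps":[[[0,0,-0.12],[0,0,0]],[[0,0,0],[0,0,0]]]}'
python3 -m crank '{"steps":[[[0,0,-0.1],[0,0,0]],[[0,0,0],[0,0,0]]]}'; python3 bot.py scene sc6
```

```text
time: 10.4
ee_pos: [0.6488, 0.1696, 0.1811]
eef_rot: [-0.086, 0.975, 0.018, 0.206]
ft_force: [0.1, -0.4, -1.4]
width: 0.0422
grip_force: 59.8
time: 10.57
ee_pos: [0.6489, 0.1698, 0.1795]
eef_rot: [-0.087, 0.974, 0.018, 0.207]
ft_force: [-0.4, -0.3, -1.2]
width: 0.0428
grip_force: 59.8
time: 10.73
ee_pos: [0.6491, 0.1699, 0.1771]
eef_rot: [-0.087, 0.974, 0.018, 0.208]
ft_force: [0.3, -0.3, -0.4]
width: 0.0426
grip_force: 59.8
[-0.03  0.24 -0.37  1.8   0.25  0.72  1.21]
[[-0.899, -0.176, 0.402], [-0.162, 0.984, 0.071], [-0.408, -0.001, -0.913]]
tcp board d,y,z -0.0295 -0.0004 0.1771 tooltilt 24.1
1026
0.0 6 d [-0.1424 -0.1357 -0.121 ] y [-0.0348 -0.0193  0.0071]
0.02 112 d [-0.1442 -0.1371 -0.1174] y [-0.0399 -0.0109  0.0378]
0.04 139 d [-0.1413 -0.1265 -0.1007] y [-0.042  -0.0224  0.0367]
0.06 184 d [-0.127  -0.1149 -0.0847] y [-0.0407 -0.0129  0.0399]
0.08 152 d [-0.117  -0.1019 -0.0778] y [-0.0394 -0.0078  0.0364]
0.1 186 d [-0.1036 -0.0881 -0.0612] y [-0.0368 -0.0132  0.0297]
0.12 150 d [-0.0886 -0.0728 -0.0526] y [-0.03   -0.0087  0.0221]
0.14 92 d [-0.0734 -0.0609 -0.0481] y [-0.0244 -0.0079  0.0151]
0.16 5 d [-0.0627 -0.0586 -0.0544] y [-0.0202 -0.0076  0.0051]
```

```bash
for i in 1 2 ; do python3 -m crank '{"steps":[[[0.05,0.01,-0.1],[0,0,0]],[[0,0,0],[0,0,0]]]}' | egrep "pos|ft"; done; for i in 1 2 3; do python3 -m crank '{"steps":[[[0.06,0.01,-0.06],[0,0,0]],[[0,0,0],[0,0,0]]]}' | egrep "pos|ft"; done
```

```text
ee_pos: [0.6515, 0.1704, 0.1756]
ft_force: [1.3, 0.3, 4.3]
ee_pos: [0.6537, 0.1708, 0.1743]
ft_force: [2.2, -0.2, 9.2]
ee_pos: [0.655, 0.1712, 0.1735]
ft_force: [-3.2, -2.0, 15.2]
ee_pos: [0.6558, 0.1716, 0.1729]
ft_force: [-15.8, -4.2, 27.2]
ee_pos: [0.6566, 0.172, 0.1723]
ft_force: [-29.5, -7.0, 37.6]
```

The foot and the cap are both in contact. I'll relax the load, open the fingers and retreat along the tool axis.

```bash
python3 -m crank '{"steps":[[[-0.08,-0.02,0.1],[0,0,0]],[[-0.06,-0.01,0.06],[0,0,0]],[[0,0,0],[0,0,0]]]}' | egrep "pos|ft"
python3 -m crank '{"steps":[[[0,0,0],[0,0,0]],[[0,0,0],[0,0,0]],[[0,0,0],[0,0,0]],[[0,0,0],[0,0,0]],[[0,0,0],[0,0,0]],[[0,0,0],[0,0,0]],[[0,0,0],[0,0,0]]]}' 80 
python3 -m crank '{"steps":[[[-0.2,-0.04,0.45],[0,0,0]],[[-0.4,-0.07,0.9],[0,0,0]],[[-0.4,-0.07,0.9],[0,0,0]],[[-0.4,-0.07,0.9],[0,0,0]],[[-0.8,-0.15,0.3],[0,0,0]],[[-1,-0.17,0],[0,0,0]],[[-1,-0.17,0],[0,0,0]],[[-1,-0.17,0],[0,0,0]],[[-1,-0.17,0],[0,0,0]]]}' | egrep "time|pos|ft"; python3 bot.py scene sc7
```

```text
ee_pos: [0.654, 0.1713, 0.174]
ft_force: [2.9, 1.9, 6.6]
time: 12.45
ee_pos: [0.6525, 0.1703, 0.1709]
eef_rot: [-0.087, 0.974, 0.018, 0.207]
ft_force: [0.4, 0.8, -0.6]
width: 0.0772
grip_force: 0.0
time: 13.2
ee_pos: [0.4961, 0.1432, 0.2582]
ft_force: [-0.2, -0.1, 0.1]
[ 0.02 -0.2  -0.4   2.04  0.01  0.87  1.35]
[[-0.899, -0.177, 0.402], [-0.162, 0.984, 0.071], [-0.408, -0.001, -0.913]]
tcp board d,y,z -0.1847 0.0011 0.2582 tooltilt 24.1
1285
0.02 126 d [-0.1436 -0.1359 -0.1142] y [-0.0388 -0.0136  0.0417]
0.04 136 d [-0.1391 -0.1234 -0.0975] y [-0.0419 -0.0201  0.0406]
0.06 174 d [-0.1249 -0.1136 -0.086 ] y [-0.0412 -0.0167  0.0402]
0.08 184 d [-0.1149 -0.1    -0.0716] y [-0.0392 -0.0121  0.0355]
0.1 200 d [-0.102  -0.0845 -0.0589] y [-0.0365 -0.0105  0.0354]
0.12 169 d [-0.0837 -0.0686 -0.0421] y [-0.0301 -0.0099  0.0264]
0.14 104 d [-0.067  -0.0549 -0.0366] y [-0.0218 -0.0083  0.0176]
0.16 112 d [-0.0547 -0.04   -0.0062] y [-0.0223 -0.0089  0.0193]
0.18 79 d [-0.0465 -0.0345 -0.0145] y [-0.0205 -0.0047  0.0147]
```

View pics/sc7.png

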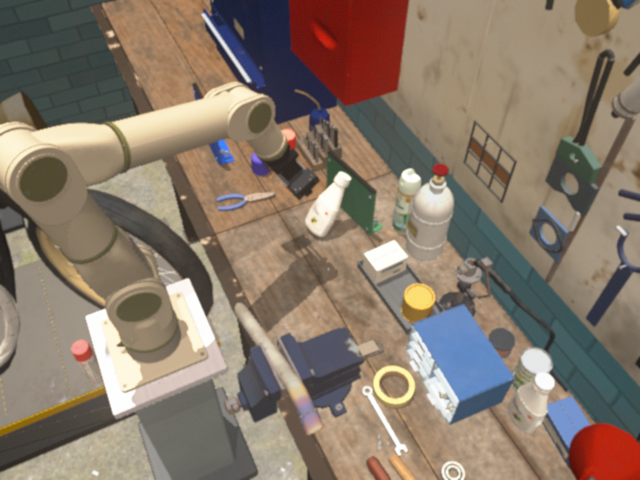

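The picture shows the bottle free, leaning about 33° on the board at (328,205). Next I check that the push poses are reachable.

Run:
```python
from ik import *
q0=monitor.read_state()['joint_positions']; np.set_printoptions(precision=2,suppress=True)
n=np.array([.9835,.1811,0]); O=np.array([.678,.1756,0])
for t in (24,30,34):
    q=q0
    for d,z in ((-.21,.2),(-.21,.12),(-.21,.045),(-.17,.045),(-.12,.045),(-.06,.045)):
        c,s=np.cos(np.radians(t)),np.sin(np.radians(t))
        q,e,a=ik(O+d*n+[0,0,z],s*n-c*np.array([0,0,1.]),-n,q); print(t,d,z,q,e.round(1),a.round(1))
```

```text
24 -0.21 0.2 [ 0.02 -0.13 -0.39  2.12  0.01  0.73  1.37] 0.0 0.0
24 -0.21 0.12 [ 0.01  0.   -0.41  2.2   0.14  0.53  1.25] 0.0 0.0
24 -0.21 0.045 [-0.11  0.16 -0.31  2.25  0.37  0.34  1.02] 0.0 0.0
24 -0.17 0.045 [-0.11  0.24 -0.3   2.16  0.38  0.37  1.03] 0.0 0.0
24 -0.12 0.045 [-0.11  0.33 -0.3   2.03  0.39  0.4   1.05] 0.0 0.0
24 -0.06 0.045 [-0.11  0.43 -0.3   1.88  0.4   0.46  1.08] 0.0 0.0
30 -0.21 0.2 [ 0.02 -0.18 -0.39  2.2   0.01  0.6   1.36] 0.0 0.0
30 -0.21 0.12 [ 0.02 -0.04 -0.44  2.28  0.2   0.39  1.17] 0.0 0.0
30 -0.21 0.045 [-0.27  0.14 -0.18  2.33  0.67  0.21  0.69] 0.1 0.0
30 -0.17 0.045 [-0.22  0.21 -0.21  2.24  0.64  0.23  0.75] 0.0 0.0
30 -0.12 0.045 [-0.18  0.3  -0.24  2.11  0.61  0.26  0.81] 0.0 0.0
30 -0.06 0.045 [-0.13  0.41 -0.28  1.96  0.59  0.31  0.87] 0.0 0.0
34 -0.21 0.2 [ 0.02 -0.22 -0.4   2.25  0.02  0.51  1.35] 0.0 0.0
34 -0.21 0.12 [ 0.07 -0.06 -0.49  2.33  0.29  0.29  1.07] 0.0 0.0
34 -0.21 0.045 [-0.13  0.14 -0.36  2.4   1.4   0.18 -0.06] 0.2 0.1
34 -0.17 0.045 [-0.09  0.21 -0.38  2.31  1.32  0.2   0.06] 0.0 0.0
34 -0.12 0.045 [-0.02  0.31 -0.43  2.18  1.22  0.23  0.22] 0.0 0.0
34 -0.06 0.045 [ 0.05  0.43 -0.5   2.03  1.13  0.3   0.37] 0.0 0.0
```

```bash
python3 -m crank '{"steps":[[[-0.5,-0.1,0],[0.1,-0.6,0]],[[-0.3,-0.08,-0.7],[0.1,-0.6,0]],[[0,0,-0.9],[0,0,0]],[[0,0,-1],[0,0,0]],[[0,0,-1],[0,0,0]],[[0,0,-1],[0,0,0]],[[0,0,-1],[0,0,0]],[[0,0,-1],[0,0,0]],[[0,0,-1],[0,0,0]],[[0,0,-0.9],[0,0,0]]]}' 35 20
python3 -m crank '{"steps":[[[0,0,0],[0,0,0]],[[0,0,0],[0,0,0]]]}'
python3 bot.py top t8
```

```text
time: 14.08
ee_pos: [0.4773, 0.1383, 0.0487]
eef_rot: [-0.085, 0.962, 0.021, 0.259]
ft_force: [0.0, -1.0, -0.2]
width: 0.0357
grip_force: 0.0
time: 14.25
ee_pos: [0.4776, 0.1381, 0.0497]
eef_rot: [-0.086, 0.962, 0.021, 0.258]
ft_force: [0.7, 0.6, 0.1]
width: 0.0349
grip_force: 0.0
[ 0.12  0.05 -0.59  2.38  0.68  0.27  0.67]
[[-0.852, -0.175, 0.493], [-0.154, 0.985, 0.084], [-0.5, -0.004, -0.866]]
tcp board d,y,z -0.2039 -0.0005 0.0497 tooltilt 30.0
1087
0.02 74 d [-0.1435 -0.1378 -0.1205] y [-0.0348  0.0066  0.0429]
0.04 97 d [-0.1381 -0.1277 -0.1122] y [-0.0366  0.0092  0.0422]
0.06 143 d [-0.1248 -0.1144 -0.0921] y [-0.0384  0.0026  0.0423]
0.08 138 d [-0.1121 -0.1016 -0.0832] y [-0.038   0.0056  0.0393]
0.1 182 d [-0.1005 -0.0853 -0.0667] y [-0.037   0.0005  0.036 ]
0.12 155 d [-0.213  -0.0708 -0.0544] y [-0.0551 -0.0014  0.0489]
0.14 98 d [-0.0667 -0.0554 -0.0404] y [-0.0216  0.0007  0.022 ]
0.16 96 d [-0.0537 -0.0395 -0.0051] y [-0.0211 -0.001   0.0181]
0.18 102 d [-0.0447 -0.0294 -0.0124] y [-0.0212 -0.0035  0.0147]
```

```bash
python3 -m crank '{"steps":[[[0.4,0.07,-0.2],[0,0,0]],[[0.4,0.07,0],[0,0,0]],[[0.4,0.07,0],[0,0,0]],[[0.3,0.05,0],[0,0,0]],[[0.15,0.03,0],[0,0,0]],[[0.15,0.03,0],[0,0,0]],[[0.15,0.03,0],[0,0,0]],[[0.15,0.03,0],[0,0,0]]]}' |egrep "pos|ft"
python3 -m crank '{"steps":[[[0.15,0.03,0],[0,0,0]],[[0.15,0.03,0],[0,0,0]],[[0.15,0.03,0],[0,0,0]],[[0.15,0.03,0],[0,0,0]],[[0.15,0.03,0],[0,0,0]]]}' |egrep "pos|ft"
python3 bot.py top t9
```

```text
ee_pos: [0.5301, 0.1477, 0.0444]
ft_force: [-2.6, -0.5, 0.7]
ee_pos: [0.5495, 0.1515, 0.0447]
ft_force: [-1.6, -0.1, 0.4]
[ 0.09  0.22 -0.54  2.22  0.83  0.31  0.6 ]
[[-0.851, -0.175, 0.495], [-0.153, 0.985, 0.084], [-0.502, -0.004, -0.865]]
tcp board d,y,z -0.1308 -0.0004 0.0447 tooltilt 30.1
914
0.02 23 d [-0.117  -0.1136 -0.0973] y [-0.0294  0.0124  0.0432]
0.04 65 d [-0.1155 -0.1062 -0.0903] y [-0.0361  0.014   0.0422]
0.06 119 d [-0.1058 -0.0978 -0.079 ] y [-0.037   0.0055  0.0418]
0.08 107 d [-0.0961 -0.086  -0.0633] y [-0.039   0.0065  0.0394]
0.1 154 d [-0.1394 -0.0774 -0.0556] y [-0.0386 -0.0007  0.0362]
0.12 134 d [-0.1397 -0.0653 -0.0441] y [-0.0339  0.0005  0.0292]
0.14 90 d [-0.0624 -0.0548 -0.0396] y [-0.0259 -0.0011  0.0211]
0.16 45 d [-0.0528 -0.047  -0.0276] y [-0.0203 -0.0006  0.0168]
0.18 166 d [-0.0481 -0.0286 -0.0054] y [-0.022  -0.0037  0.0151]
0.2 9 d [-0.0398 -0.0365 -0.0285] y [-0.0129 -0.0054  0.0004]
```

```bash
python3 -m crank '{"steps":[[[0.12,0.02,0],[0,0,0]],[[0.12,0.02,0],[0,0,0]],[[0.12,0.02,0],[0,0,0]],[[0.12,0.02,0],[0,0,0]],[[0.12,0.02,0],[0,0,0]],[[0.12,0.02,0],[0,0,0]],[[0.12,0.02,0],[0,0,0]],[[0.12,0.02,0],[0,0,0]]]}' |egrep "pos|ft"
python3 bot.py top t10
```

```text
ee_pos: [0.5735, 0.1556, 0.0447]
ft_force: [-1.0, -0.5, -0.6]
[ 0.09  0.26 -0.53  2.16  0.84  0.33  0.61]
[[-0.851, -0.175, 0.495], [-0.153, 0.985, 0.085], [-0.502, -0.004, -0.865]]
tcp board d,y,z -0.1064 -0.0008 0.0447 tooltilt 30.1
759
0.02 7 d [-0.0891 -0.079  -0.0711] y [-0.0094  0.0398  0.0431]
0.04 42 d [-0.0885 -0.0819 -0.0677] y [-0.0366  0.0235  0.0424]
0.06 74 d [-0.0858 -0.0799 -0.0575] y [-0.0369 -0.0016  0.0424]
0.08 79 d [-0.0798 -0.0726 -0.0495] y [-0.0379  0.0054  0.0398]
0.1 135 d [-0.1147 -0.066  -0.0441] y [-0.0628  0.0034  0.0558]
0.12 122 d [-0.1159 -0.0568 -0.0378] y [-0.0341 -0.0007  0.032 ]
0.14 78 d [-0.0549 -0.0489 -0.032 ] y [-0.0261 -0.0002  0.0233]
0.16 36 d [-0.0503 -0.0443 -0.0311] y [-0.0202  0.0025  0.0186]
0.18 117 d [-0.0469 -0.0245 -0.0062] y [-0.0218 -0.0045  0.0167]
0.2 68 d [-0.0419 -0.0307 -0.0147] y [-0.0211 -0.0012  0.0155]
```

```bash
python3 -m crank '{"steps":[[[0.1,0.02,0],[0,0,0]],[[0.1,0.02,0],[0,0,0]],[[0.1,0.02,0],[0,0,0]],[[0.1,0.02,0],[0,0,0]],[[0.1,0.02,0],[0,0,0]],[[0.1,0.02,0],[0,0,0]],[[0.1,0.02,0],[0,0,0]],[[0.1,0.02,0],[0,0,0]]]}' |egrep "pos|ft"
python3 bot.py top t11
```

```text
ee_pos: [0.5934, 0.1596, 0.0447]
ft_force: [-1.6, 0.1, -0.2]
[ 0.09  0.3  -0.53  2.12  0.84  0.35  0.63]
[[-0.851, -0.175, 0.495], [-0.153, 0.985, 0.084], [-0.502, -0.004, -0.865]]
tcp board d,y,z -0.0861 -0.0005 0.0447 tooltilt 30.1
573
0.04 8 d [-0.0603 -0.0579 -0.0432] y [0.0331 0.0379 0.0433]
0.06 27 d [-0.0674 -0.0589 -0.0372] y [-0.0204  0.0348  0.0434]
0.08 46 d [-0.0657 -0.0601 -0.0358] y [-0.0238  0.0112  0.0398]
0.1 122 d [-0.0946 -0.0535 -0.0318] y [-0.039   0.0045  0.0499]
0.12 99 d [-0.0961 -0.0476 -0.031 ] y [-0.0617 -0.002   0.0326]
0.14 68 d [-0.048  -0.0427 -0.0234] y [-0.026   0.0029  0.025 ]
0.16 18 d [-0.0446 -0.0409 -0.0314] y [-0.02    0.0062  0.0187]
0.18 74 d [-0.0449 -0.0329 -0.007 ] y [-0.0191  0.0033  0.0196]
0.2 105 d [-0.0417 -0.0259 -0.0062] y [-0.019  -0.0023  0.0156]
```

```bash
python3 -m crank '{"steps":[[[0.1,0.02,0],[0,0,0]],[[0.1,0.02,0],[0,0,0]],[[0.1,0.02,0],[0,0,0]],[[0.1,0.02,0],[0,0,0]],[[0.1,0.02,0],[0,0,0]],[[0.1,0.02,0],[0,0,0]]]}' |egrep "pos|ft"
for i in 1 2 3; do python3 -m crank '{"steps":[[[0.06,0.01,0],[0,0,0]],[[0,0,0],[0,0,0]]]}' |egrep "pos|ft"; done
python3 bot.py top t12
```

```text
ee_pos: [0.6084, 0.1625, 0.0447]
ft_force: [-1.1, -0.8, 0.3]
ee_pos: [0.61, 0.1628, 0.0448]
ft_force: [-0.5, -0.2, -0.3]
ee_pos: [0.6113, 0.163, 0.0448]
ft_force: [-0.7, 0.2, -0.9]
ee_pos: [0.6128, 0.1633, 0.0448]
ft_force: [-1.0, 0.1, -0.8]
[ 0.09  0.34 -0.52  2.07  0.84  0.36  0.65]
[[-0.851, -0.175, 0.495], [-0.153, 0.985, 0.085], [-0.502, -0.004, -0.865]]
tcp board d,y,z -0.0663 -0.0003 0.0448 tooltilt 30.1
399
0.08 21 d [-0.0483 -0.0417 -0.0198] y [-0.0208  0.0287  0.0406]
0.1 106 d [-0.0755 -0.0434 -0.0179] y [-0.0645  0.      0.0564]
0.12 71 d [-0.0742 -0.0386 -0.0158] y [-0.0461  0.0058  0.031 ]
0.14 27 d [-0.0402 -0.0312 -0.0169] y [-0.0252  0.0183  0.0249]
0.18 63 d [-0.0424 -0.0289 -0.0068] y [-0.0188  0.0041  0.0202]
0.2 101 d [-0.0423 -0.0239 -0.0062] y [-0.019  -0.0008  0.0177]
0.22 4 d [-0.1489 -0.1415 -0.1378] y [-0.025   0.0042  0.0342]
```

Nearly upright. A few gentle steps to bring the foot flush.

```bash
for i in 1 2; do python3 -m crank '{"steps":[[[0.05,0.01,0],[0,0,0]],[[0,0,0],[0,0,0]]]}' |egrep "pos|ft"; done
python3 -m crank '{"steps":[[[-0.05,-0.01,0],[0,0,0]],[[-0.2,-0.04,0],[0,0,0]],[[-0.6,-0.11,0],[0,0,0]],[[-1,-0.18,0],[0,0,0]],[[-1,-0.18,0],[0,0,0]],[[0,0,0],[0,0,0]]]}' |egrep "time|pos|ft"
python3 bot.py scene sc13; python3 -c "
import cv2; im=cv2.imread('pics/sc13.png'); cv2.imwrite('pics/sc13c.png',cv2.resize(im[120:280,230:430],None,fx=3.5,fy=3.5))"
```

```text
ee_pos: [0.6141, 0.1635, 0.0448]
ft_force: [-0.9, 0.2, 0.3]
ee_pos: [0.6153, 0.1637, 0.0447]
ft_force: [-0.5, 0.2, -0.2]
time: 18.75
ee_pos: [0.5395, 0.1495, 0.0434]
ft_force: [-0.6, -0.9, -0.5]
[ 0.09  0.2  -0.54  2.24  0.83  0.31  0.59]
[[-0.852, -0.176, 0.492], [-0.155, 0.984, 0.083], [-0.499, -0.006, -0.866]]
tcp board d,y,z -0.1409 -0.0005 0.0434 tooltilt 29.9
773
0.0 17 d [-0.0453 -0.0376 -0.0243] y [-0.0405 -0.0327 -0.027 ]
0.02 33 d [-0.0468 -0.0367 -0.0218] y [-0.0423 -0.0376 -0.0285]
0.04 46 d [-0.0478 -0.0365 -0.0166] y [-0.0433 -0.038  -0.024 ]
0.06 71 d [-0.0506 -0.041  -0.017 ] y [-0.0417 -0.0311  0.0124]
0.08 90 d [-0.0513 -0.043  -0.0158] y [-0.0404 -0.0233  0.0296]
0.1 127 d [-0.05   -0.0407 -0.0168] y [-0.0375 -0.0198  0.0299]
0.12 95 d [-0.0472 -0.0374 -0.016 ] y [-0.0301 -0.0163  0.0215]
0.14 67 d [-0.0433 -0.0347 -0.017 ] y [-0.0251 -0.0146  0.0129]
0.16 43 d [-0.0459 -0.0347 -0.0195] y [-0.0215 -0.0135  0.0026]
0.18 111 d [-0.047  -0.0335 -0.0083] y [-0.0194 -0.0061  0.0163]
0.2 73 d [-0.0429 -0.0255 -0.0091] y [-0.0184  0.0016  0.0203]
```

View pics/sc13c.png

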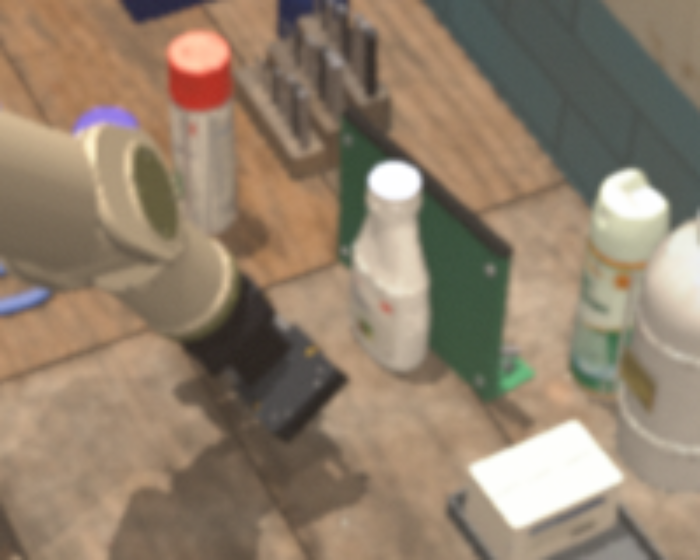

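The crop shows the bottle standing upright and free against the board, its cap at crop (395,182). Now I'll rise, level the tool and measure the bay.

```bash
python3 -m crank '{"steps":[[[-0.3,-0.05,0.8],[0,0,0]],[[0,0,1],[0,0,0]],[[0,0,1],[0,0,0]],[[0,0,1],[-0.18,0.98,0]],[[0,0,1],[-0.18,0.98,0]],[[0,0,1],[-0.18,0.98,0]],[[0,0,1],[-0.18,0.98,0]],[[0,0,1],[-0.18,0.98,0]],[[0,0,1],[-0.18,0.98,0]],[[0,0,1],[0,0,0]]]}' 87
python3 bot.py top t14
python3 - <<'E'
from h import *
W=world(load('top')); x,y,z=W[...,0],W[...,1],W[...,2]
def st(nm,m,f=(1,50,99)):
    p=W[m]; print(nm,len(p),'x',np.percentile(p[:,0],f).round(4),'y',np.percentile(p[:,1],f).round(4),'z',np.percentile(p[:,2],f).round(4))
R=(x>.58)&(x<.78)&(y>-.33)&(y<.02)
st('front rim',R&(z>.018)&(z<.032)&(x<.64)); st('back rim',R&(z>.018)&(z<.032)&(x>.71)&(y<-.12)&(y>-.17))
st('floor',R&(z<.009)&(y>-.17)&(y<-.12)&(x>.615)&(x<.75))
st('carton',R&(z>.061)&(z<.072)&(y>-.13)); 
m=R&(z>.07)&(z<.085)&(y<-.16); (cx,cy),r=cv2.minEnclosingCircle(W[m][:,:2].astype(np.float32)); print('tin',cx,cy,r); st('tin',m)
fr=W[R&(z>.018)&(z<.032)&(x<.625)]; print('rim yaw',np.degrees(np.polyfit(fr[:,1],fr[:,0],1)[0]))
m=R&(z>.061)&(z<.072)&(y>-.13); print('carton rect',cv2.minAreaRect(W[m][:,:2].astype(np.float32)))
O=np.array([.678,.1756,0]); n=np.array([.9835,.1811,0])
m=(z>.19)&(z<.21)&(abs(x-.652)<.05)&(abs(y-.17)<.05)&((W-O)@n<-.003)&(load('top')['pixels'].min(2)>140); st('cap',m)
E
```

```text
time: 19.63
ee_pos: [0.538, 0.1486, 0.2902]
eef_rot: [-0.088, 0.996, -0.002, -0.001]
ft_force: [0.9, 0.6, -0.0]
width: 0.0858
grip_force: 0.0
[ 0.24  0.23 -0.7   1.53  0.15  1.44  1.28]
[[-0.984, -0.176, -0.001], [-0.176, 0.984, -0.005], [0.002, -0.005, -1.0]]
tcp board d,y,z -0.1426 -0.0012 0.2902 tooltilt -0.1
0
front rim 163 x [0.5929 0.6169 0.6385] y [-0.3276 -0.1616 -0.0241] z [0.0181 0.0245 0.0319]
back rim 27 x [0.7329 0.7366 0.7393] y [-0.1676 -0.1432 -0.1222] z [0.0186 0.0242 0.0304]
floor 478 x [0.6207 0.6777 0.7481] y [-0.1695 -0.1451 -0.1212] z [-0.0046  0.0034  0.0087]
carton 570 x [0.6211 0.6738 0.7714] y [-0.1008 -0.0649 -0.0294] z [0.0621 0.0683 0.0719]
tin 0.6621057391166687 -0.27545058727264404 0.09008300304412842
tin 549 x [0.5987 0.6796 0.7218] y [-0.3294 -0.2355 -0.1914] z [0.0702 0.0754 0.0847]
rim yaw 0.7437645874853617
carton rect ((0.7025739550590515, -0.06231597438454628), (0.16825717687606812, 0.08021889626979828), 9.334501266479492)Traceback (most recent call last):
  File "<stdin>", line 13, in <module>
  File "<stdin>", line 4, in st
    return _quantile_unchecked(
        a, q, axis, out, overwrite_input, method, keepdims, weights)
    return _ureduce(a,
                    func=_quantile_ureduce_func,
    ...<5 lines>...
                    overwrite_input=overwrite_input,
                    method=method)
    r = func(a, **kwargs)
    result = _quantile(arr,
                       quantiles=q,
    ...<2 lines>...
                       out=out,
                       weights=wgt)
    slices_having_nans = np.isnan(arr[-1, ...])
                                  ~~~^^^^^^^^^
IndexError: index -1 is out of bounds for axis 0 with size 0
```

```bash
python3 -m crank '{"steps":[[[0.8,0.15,0],[0,0,0]],[[0.9,0.17,0],[0,0,0]],[[1,0.18,0],[0,0,0]],[[1,0.18,0],[0,0,0]],[[0.9,0.18,0],[0,0,0]],[[0,0,-1],[0,0,0]],[[0,0,-1],[0,0,0]],[[0,0,-1],[0,0,0]],[[0,0,-0.7],[0,0,0]],[[0,0,-0.4],[0,0,0]]]}'
python3 -m crank '{"steps":[[[0,0,0],[0,0,0]],[[0,0,0],[0,0,0]]]}' | egrep "pos|ft"; python3 bot.py scene sc15; python3 -c "
import cv2; im=cv2.imread('pics/sc15.png'); cv2.imwrite('pics/sc15c.png',cv2.resize(im[100:260,240:440],None,fx=3.5,fy=3.5))"
```

```text
time: 20.52
ee_pos: [0.6509, 0.1705, 0.1845]
eef_rot: [-0.089, 0.996, -0.003, 0.001]
ft_force: [-0.3, -0.4, 0.0]
width: 0.0874
grip_force: 0.0
ee_pos: [0.6517, 0.171, 0.1878]
ft_force: [0.3, -0.1, 0.3]
[ 0.12  0.55 -0.65  1.36  0.34  1.34  1.21]
[[-0.984, -0.178, 0.006], [-0.178, 0.984, -0.005], [-0.005, -0.006, -1.0]]
tcp board d,y,z -0.0267 0.0002 0.1878 tooltilt 0.3
452
0.0 10 d [-0.0423 -0.0383 -0.032 ] y [-0.0359 -0.0315 -0.0278]
0.02 15 d [-0.0428 -0.0394 -0.0342] y [-0.042  -0.036  -0.0306]
0.04 30 d [-0.045  -0.0381 -0.02  ] y [-0.0439 -0.0371 -0.0274]
0.06 39 d [-0.0468 -0.0334 -0.0225] y [-0.0439 -0.0365 -0.0268]
0.08 51 d [-0.0481 -0.0386 -0.021 ] y [-0.0413 -0.0327 -0.0034]
0.1 86 d [-0.0478 -0.0402 -0.0175] y [-0.0379 -0.0253  0.0047]
0.12 72 d [-0.0473 -0.0355 -0.0201] y [-0.0316 -0.021  -0.0026]
0.14 47 d [-0.0415 -0.0328 -0.0209] y [-0.0259 -0.0155 -0.0074]
0.16 30 d [-0.0416 -0.0337 -0.0215] y [-0.0195 -0.0125  0.0132]
0.18 42 d [-0.0424 -0.0352 -0.0082] y [-0.0182  0.0009  0.0236]
0.2 27 d [-0.0468 -0.0355 -0.0109] y [-0.0128  0.0045  0.0165]
```

View pics/sc15c.png

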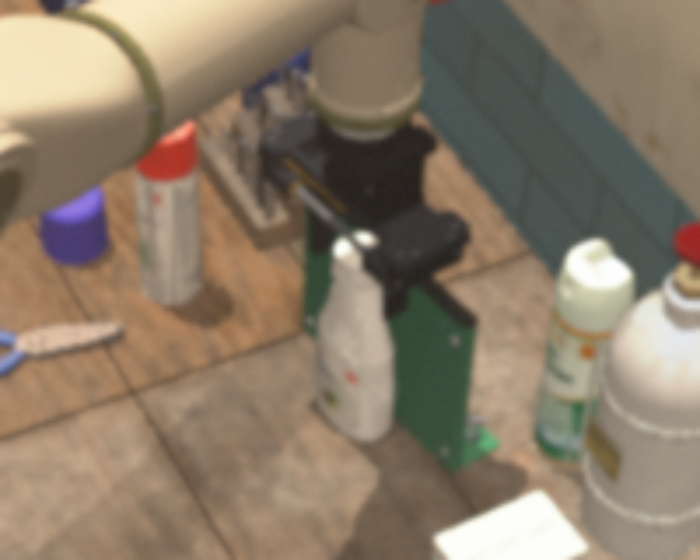

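The picture shows the fingers either side of the cap at crop (360,240), with the bottle still upright. Closing and lifting.

```bash
python3 -m crank '{"steps":[[[0,0,0],[0,0,0]],[[0,0,0],[0,0,0]],[[0,0,0],[0,0,0]],[[0,0,0],[0,0,0]],[[0,0,0],[0,0,0]],[[0,0,0],[0,0,0]],[[0,0,0],[0,0,0]],[[0,0,0],[0,0,0]],[[0,0,0],[0,0,0]],[[0,0,0],[0,0,0]]]}' 30 50
python3 -m crank '{"steps":[[[-0.05,0,0.3],[0,0,0]],[[-0.1,0,0.5],[0,0,0]],[[-0.4,-0.07,0.8],[0,0,0]],[[-0.5,-0.1,1],[0,0,0]],[[-0.5,-0.1,1],[0,0,0]],[[0,0,1],[0,0,0]],[[0,0,0.4],[0,0,0]],[[0,0,0],[0,0,0]]]}'; python3 bot.py scene sc16
```

```text
time: 21.57
ee_pos: [0.6514, 0.1712, 0.1873]
eef_rot: [-0.089, 0.996, -0.003, 0.002]
ft_force: [-0.4, 0.4, 1.1]
width: 0.042
grip_force: 50.0
time: 22.23
ee_pos: [0.6134, 0.1647, 0.3157]
eef_rot: [-0.089, 0.996, -0.003, 0.005]
ft_force: [0.6, -0.2, -2.1]
width: 0.0418
grip_force: 50.0
[ 0.15  0.4  -0.68  1.29  0.26  1.53  1.25]
[[-0.984, -0.177, 0.01], [-0.178, 0.984, -0.004], [-0.009, -0.006, -1.0]]
tcp board d,y,z -0.0655 0.001 0.3157 tooltilt 0.5
317
0.14 21 d [-0.0808 -0.0764 -0.0688] y [-0.0408 -0.0336 -0.0287]
0.16 23 d [-0.0813 -0.0784 -0.0649] y [-0.0424 -0.0369 -0.0302]
0.18 53 d [-0.0826 -0.0741 -0.0581] y [-0.0437 -0.038  -0.0276]
0.2 47 d [-0.0817 -0.0722 -0.0602] y [-0.0422 -0.0356 -0.0191]
0.22 94 d [-0.088  -0.0796 -0.0554] y [-0.0384 -0.0275  0.0084]
```

Run:
```python
from h import *
c=load('scene'); W=world(c)
x,y,z=W[...,0],W[...,1],W[...,2]
for y0 in np.arange(-.32,.06,.03):
    m=(x>.7)&(x<.95)&(y>=y0)&(y<y0+.03)&(z>.15)&(z<.45)
    if m.sum()>3: print(y0.round(2),m.sum(),'xmin',x[m].min().round(3),np.percentile(x[m],5).round(3),'z',z[m].max().round(3))
```

```text
-0.32 924 xmin 0.76 0.771 z 0.45
-0.29 1174 xmin 0.749 0.758 z 0.45
-0.26 835 xmin 0.756 0.868 z 0.449
-0.23 802 xmin 0.889 0.894 z 0.45
-0.2 720 xmin 0.889 0.894 z 0.449
-0.17 696 xmin 0.886 0.892 z 0.45
-0.14 672 xmin 0.887 0.893 z 0.449
-0.11 1366 xmin 0.77 0.781 z 0.45
-0.08 1467 xmin 0.758 0.767 z 0.45
-0.05 949 xmin 0.758 0.765 z 0.449
-0.02 664 xmin 0.772 0.799 z 0.449
0.01 802 xmin 0.776 0.785 z 0.448
0.04 696 xmin 0.702 0.778 z 0.449
```

Run:
```python
from h import *
c=load('scene'); W=world(c)
x,y,z=W[...,0],W[...,1],W[...,2]
for z0 in np.arange(.15,.42,.03):
    m=(x>.7)&(x<.87)&(y>=-.14)&(y<.0)&(z>=z0)&(z<z0+.03)
    if m.sum()>3:
        d=np.hypot(np.maximum(x[m]-.760,0),np.maximum(y[m]+.1105,0)); i=d.argmin()
        print(z0.round(2),m.sum(),'x',x[m].min().round(3),'y',y[m].min().round(3),y[m].max().round(3),'mind',d[i].round(3))
```

```text
0.15 274 x 0.758 y -0.105 -0.014 mind 0.025
0.18 335 x 0.758 y -0.108 -0.014 mind 0.024
0.21 492 x 0.759 y -0.106 -0.003 mind 0.028
0.24 466 x 0.773 y -0.095 -0.008 mind 0.037
0.27 172 x 0.795 y -0.076 -0.024 mind 0.064
0.3 55 x 0.798 y -0.069 -0.028 mind 0.066
0.33 149 x 0.797 y -0.069 -0.028 mind 0.062
```

```bash
python3 -m crank '{"steps":[[[-0.1,-0.5,0],[0,0,-0.6]],[[-0.1,-0.9,0],[0,0,-1]],[[0,-1,0],[0,0,-1]],[[0,-1,0],[0,0,-1]],[[0,-1,0],[0,0,-1]],[[0,-1,0],[0,0,-1]],[[0,-1,0],[0,0,-1]],[[0,-1,0],[0,0,-1]],[[0,-1,0],[0,0,-1]],[[0,-1,0],[0,0,-1]]]}' | egrep "time|pos|rot|ft"
python3 -m crank '{"steps":[[[0,-1,0],[0,0,-1]],[[0,-1,0],[0,0,-1]],[[0,-0.7,0],[0,0,-1]],[[0.3,-0.2,0],[0,0,-1]],[[0.3,0,0],[0,0,-1]],[[0.4,0,0],[0,0,-1]],[[0.4,0,0],[0,0,-1]],[[0.4,0,0],[0,0,-1]],[[0.3,0,0],[0,0,-1]],[[0,0,0],[0,0,0]]]}' | egrep "time|pos|rot|ft"
python3 -c "
from h import *
from scipy.spatial.transform import Rotation as R
s=monitor.read_state();print(s['joint_positions'].round(2),s['ee_pos'],R.from_quat(s['eef_rot']).as_matrix().round(3).tolist())"
```

```text
time: 23.12
ee_pos: [0.6071, -0.0722, 0.3099]
eef_rot: [0.326, 0.945, -0.004, -0.001]
ft_force: [-0.5, 0.9, -1.6]
time: 23.95
ee_pos: [0.6606, -0.143, 0.309]
eef_rot: [0.662, 0.749, -0.005, -0.002]
ft_force: [0.2, 0.0, -1.8]
[ 0.35  0.45 -0.32  1.17  0.14  1.55  0.18] [ 0.66062348 -0.14298068  0.30899376] [[-0.122, 0.992, -0.009], [0.992, 0.122, -0.004], [-0.003, -0.01, -1.0]]
```

```bash
python3 -m crank '{"steps":[[[0.25,-0.16,0],[0,0,-1]],[[0,0,-0.6],[0,0,0]],[[0,0,-0.7],[0,0,0]],[[0,0,0],[0,0,0]],[[0,0,0],[0,0,0]]]}' | egrep "time|pos|rot|ft"
cat > tr.py <<'E'
from h import *
for n in ('scene','top'):
    c=grab(n); W=world(c); im=c['pixels'].astype(int); x,y,z=W[...,0],W[...,1],W[...,2]
    wh=(im.min(2)>130)&(im.max(2)-im.min(2)<60)
    yel=(im[...,2]>130)&(im[...,0]<90)
    B=(x>.59)&(x<.76)&(y>-.22)&(y<-.1025)&wh
    for z0 in np.arange(.04,.2,.02):
        m=B&(z>=z0)&(z<z0+.02)
        if m.sum()>5: print(n,'bottle',z0.round(2),m.sum(),'x',np.percentile(x[m],[2,98]).round(4),'y',np.percentile(y[m],[2,98]).round(4))
    m=(x>.6)&(x<.76)&(y>-.105)&(y<-.01)&(z>.055)&(z<.078)&wh
    if m.sum()>20: print(n,'carton',m.sum(),'x',np.percentile(x[m],[2,98]).round(4),'y',np.percentile(y[m],[2,98]).round(4))
    m=(x>.6)&(x<.76)&(y>-.3)&(y<-.16)&(z>.065)&(z<.085)&yel
    if m.sum()>20: print(n,'tin',m.sum(),'x',np.percentile(x[m],[2,98]).round(4),'y',np.percentile(y[m],[2,98]).round(4))
E
python3 tr.py
```

```text
time: 24.37
ee_pos: [0.6654, -0.1474, 0.2779]
eef_rot: [0.692, 0.721, -0.005, -0.002]
ft_force: [0.0, -0.1, -1.9]
scene bottle 0.08 15 x [0.6305 0.683 ] y [-0.1744 -0.1639]
scene bottle 0.1 68 x [0.6257 0.6787] y [-0.1782 -0.157 ]
scene bottle 0.12 67 x [0.6221 0.6938] y [-0.1779 -0.148 ]
scene bottle 0.14 103 x [0.6214 0.6947] y [-0.1788 -0.1416]
scene bottle 0.16 146 x [0.6222 0.7019] y [-0.1776 -0.1417]
scene bottle 0.18 171 x [0.625  0.6987] y [-0.1768 -0.1394]
scene carton 488 x [0.6212 0.7141] y [-0.0984 -0.0283]
scene tin 665 x [0.6427 0.7174] y [-0.2681 -0.192 ]
top bottle 0.14 15 x [0.6229 0.6268] y [-0.1576 -0.1382]
top bottle 0.16 11 x [0.6245 0.6774] y [-0.154  -0.1341]
top bottle 0.18 54 x [0.6305 0.6985] y [-0.142  -0.1293]
top carton 686 x [0.6223 0.7242] y [-0.1002 -0.032 ]
top tin 22 x [0.641  0.6528] y [-0.227  -0.2063]
```

```bash
python3 -m crank '{"steps":[[[0.3,0.28,0],[0,0,0]],[[0,0,-0.5],[0,0,0]],[[0,0,-0.5],[0,0,0]],[[0,0,-0.5],[0,0,0]],[[0,0,-0.5],[0,0,0]],[[0,0,-0.4],[0,0,0]],[[0,0,-0.3],[0,0,0]],[[0,0,0],[0,0,0]]]}' | egrep "time|pos|rot|ft"; python3 tr.py
```

```text
time: 25.13
ee_pos: [0.673, -0.1404, 0.2097]
eef_rot: [0.693, 0.721, -0.005, -0.002]
ft_force: [0.3, -1.1, -2.1]
scene bottle 0.04 46 x [0.631  0.6848] y [-0.1708 -0.1499]
scene bottle 0.06 78 x [0.6293 0.7011] y [-0.1708 -0.139 ]
scene bottle 0.08 99 x [0.6287 0.6958] y [-0.1706 -0.1331]
scene bottle 0.1 132 x [0.631  0.7061] y [-0.1694 -0.1393]
scene bottle 0.12 165 x [0.6322 0.7047] y [-0.1699 -0.1319]
scene bottle 0.14 131 x [0.6382 0.6988] y [-0.1644 -0.135 ]
scene bottle 0.16 108 x [0.6454 0.6944] y [-0.1638 -0.1345]
scene bottle 0.18 44 x [0.6413 0.6871] y [-0.1635 -0.1388]
scene carton 483 x [0.6203 0.6995] y [-0.0994 -0.0307]
scene tin 667 x [0.6424 0.7174] y [-0.2685 -0.1931]
top bottle 0.08 13 x [0.6301 0.6347] y [-0.1515 -0.1322]
top bottle 0.1 19 x [0.6341 0.6964] y [-0.1356 -0.1222]
top bottle 0.12 56 x [0.6375 0.7044] y [-0.1341 -0.1227]
top bottle 0.14 11 x [0.6468 0.7   ] y [-0.1323 -0.1261]
top carton 691 x [0.6222 0.7242] y [-0.1002 -0.0317]
```

Centred in the bay with about 20 mm each side. Lowering to the floor in small steps.

```bash
python3 -m crank '{"steps":[[[0,0,-0.3],[0,0,0]],[[0,0,-0.2],[0,0,0]],[[0,0,0],[0,0,0]]]}' | egrep "pos|ft"; for i in 1 2 3 4; do python3 -m crank '{"steps":[[[0,0,-0.06],[0,0,0]],[[0,0,0],[0,0,0]]]}' | egrep "pos|ft"; done
```

```text
ee_pos: [0.6735, -0.1402, 0.1985]
ft_force: [-0.6, -0.0, -3.0]
ee_pos: [0.6739, -0.1403, 0.1981]
ft_force: [0.7, -0.0, -1.6]
ee_pos: [0.6739, -0.1403, 0.1967]
ft_force: [-0.7, 0.4, -2.2]
ee_pos: [0.6739, -0.1402, 0.195]
ft_force: [-0.0, -0.5, -1.7]
ee_pos: [0.6738, -0.1403, 0.1934]
ft_force: [-0.9, -0.1, -1.3]
```

```bash
for i in 1 2 3; do python3 -m crank '{"steps":[[[0,0,-0.06],[0,0,0]],[[0,0,0],[0,0,0]]]}' | egrep "pos|ft"; done
```

```text
ee_pos: [0.6738, -0.1402, 0.1919]
ft_force: [-0.1, -0.4, -2.8]
ee_pos: [0.6738, -0.1402, 0.1904]
ft_force: [0.3, -0.2, -1.2]
ee_pos: [0.6742, -0.1403, 0.1901]
ft_force: [-0.3, 0.1, 3.6]
```

```bash
python3 -m crank '{"steps":[[[0,0,0],[0,0,0]],[[0,0,0],[0,0,0]],[[0,0,0],[0,0,0]],[[0,0,0],[0,0,0]],[[0,0,0],[0,0,0]],[[0,0,0],[0,0,0]],[[0,0,0],[0,0,0]]]}' 75 | egrep "pos|ft|width"
python3 -m crank '{"steps":[[[0,0,0.4],[0,0,0]],[[0,0,0.8],[0,0,0]],[[0,0,1],[0,0,0]],[[0,0,1],[0,0,0]],[[-0.4,0,1],[0,0,0]],[[-1,0,0.6],[0,0,0]],[[-1,0,0],[0,0,0]],[[-1,0,0],[0,0,0]],[[-1,0,0],[0,0,0]],[[0,0,0],[0,0,0]]]}' | egrep "time|pos|ft|width"; python3 tr.py
python3 - <<'E'
from h import *
a=cv2.imread('pics/top1.png').astype(int); c=grab('top','tend'); b=c['pixels'].astype(int)
W=world(c); m=(abs(W[...,0]-.674)<.045)&(abs(W[...,1]+.145)<.045)&(W[...,2]>.194)&(W[...,2]<.21)
print('cap top',m.sum(),W[m].mean(0) if m.any() else '')
for nm,(u0,v0,u1,v1) in dict(spray=(215,190,245,230),blue=(195,220,222,246),pliers=(225,236,255,298),tape=(458,225,498,262),brake=(430,232,448,256),board=(265,160,342,196),carton=(362,165,390,208),tin=(412,170,444,206)).items():
    print(nm,np.abs(a-b)[v0:v1,u0:u1].mean().round(1))
E
```

```text
ee_pos: [0.6739, -0.1403, 0.1891]
ft_force: [-0.6, -1.3, 0.0]
width: 0.0735
time: 28.07
ee_pos: [0.5608, -0.1409, 0.3111]
ft_force: [0.7, 0.4, -0.2]
width: 0.0749
scene bottle 0.04 68 x [0.6305 0.7031] y [-0.172 -0.137]
scene bottle 0.06 107 x [0.6309 0.7089] y [-0.1713 -0.1356]
scene bottle 0.08 134 x [0.6329 0.7058] y [-0.1705 -0.1347]
scene bottle 0.1 162 x [0.6361 0.708 ] y [-0.1679 -0.1326]
scene bottle 0.12 134 x [0.6406 0.7017] y [-0.164  -0.1345]
scene bottle 0.14 102 x [0.6476 0.6988] y [-0.1617 -0.1351]
scene bottle 0.16 60 x [0.6536 0.6885] y [-0.1634 -0.131 ]
scene bottle 0.18 101 x [0.6526 0.6955] y [-0.166  -0.1276]
scene carton 629 x [0.6211 0.7189] y [-0.098  -0.0283]
scene tin 364 x [0.6409 0.715 ] y [-0.2698 -0.193 ]
top bottle 0.06 16 x [0.6321 0.6398] y [-0.153  -0.1324]
top bottle 0.08 37 x [0.6336 0.6984] y [-0.1533 -0.1227]
top bottle 0.1 82 x [0.6368 0.7088] y [-0.1571 -0.1229]
top bottle 0.12 63 x [0.6423 0.6995] y [-0.1531 -0.1264]
top bottle 0.14 37 x [0.6494 0.6696] y [-0.1543 -0.129 ]
top bottle 0.16 8 x [0.6533 0.6587] y [-0.15   -0.1374]
top bottle 0.18 20 x [0.6552 0.687 ] y [-0.1405 -0.124 ]
top carton 692 x [0.6221 0.7234] y [-0.1001 -0.0318]
cap top 47 [ 0.67187669 -0.1336582   0.20141885]
spray 5.8
blue 5.7
pliers 6.6
tape 37.0
brake 49.2
board 4.5
carton 8.0
tin 66.3
```

Run:
```python
from h import *
a=cv2.imread('pics/scene1.png').astype(int)
for f in ('sc7','sc13'):
    b=cv2.imread('pics/%s.png'%f).astype(int); print(f,'tape',np.abs(a-b)[366:408,370:418].mean().round(1),'brake',np.abs(a-b)[335:362,355:385].mean().round(1))
b=grab('scene')['pixels'].astype(int); print('now tape',np.abs(a-b)[366:408,370:418].mean().round(1),'brake',np.abs(a-b)[335:362,355:385].mean().round(1))
print(ticket.close_job())
```

```text
sc7 tape 15.6 brake 15.8
sc13 tape 17.0 brake 17.3
now tape 11.0 brake 27.8
the job is handed in; nothing more can be done
None
```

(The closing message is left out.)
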